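# Roll the tin back up its gutter rack

### The arm

A 6-joint arm with a two-finger parallel gripper is mounted at the origin on the work surface. World frame = base frame: x ahead of the robot, y to its left, z up, the work surface at z = 0. Lengths are in mm, angles in rad, forces in N, time in s.
With the tool pointing down it reaches from about 425 to 1125 mm from the base axis. Payload 14.9 kg.
Tool frame: the origin (TCP) lies at the very end of the fingers, on their centre line; the grasp point (between the pads) lies 19 mm behind it; z points along the fingers, y is the line along which they close (so a half turn about z gives the same grasp; the last joint's range is limited). The gripper opens to 91 mm and grips with 3 to 60 N. Pads are 32 mm wide; open, the fingers measure 118 mm over their backs; the gripper's body (76 mm by 178 mm) begins 60 mm behind the grasp point.
Start: joints at [1.171, 0.379, 1.734, -0, 1.028, -0.033], TCP at [251.049, 653.446, 213.932] pointing down, gripper open.
Joint ranges: [-2.77, 2.77], [-0.74, 2.19], [0, 2.66], [-1.06, 4.2], [0.31, 2.87], [-3.08, 3.08]. Speed limits (rad/s): [1.89, 1.89, 2.39, 3.14, 3.14, 3.14].

### API

Orientations are given as a rotation vector (axis times angle).
In Python, from cell import env gives the robot as it stands.
- The arm moves only by the tool step_arm, never from a script. Its argument "targets" is a list of rows, each an object of numbers: "x", "y", "z": the shift along the tool's x, y, z in m; "ax", "ay", "az": the turn, a rotation vector about the tool's x, y, z in rad; "hand": the finger opening in m, from 0 to 0.0912. A call has 1 to 12 rows; each row shifts and turns the commanded pose from where the row before left it, along the tool's axes as they then stand; what a row does not reach is not made up. A row lasts 1/10 s, in which the tool goes at most 50 mm and 8.59 degrees, less where a joint would pass 70% of its speed; a pose out of reach is approached as far as the arm can. A call with a gripper value outside its range is refused whole. The fingers move at their own pace and stop on an object; the grip force is fixed at half the most. Time passes only in rows, so rows that do not move let the fingers close. It gives the time, the measured TCP pose, the force, the opening and the grip force at its end, in the units of the state.
- env.state(): the state, without advancing time (a new reading comes with each control period).
- env.get_image(name): name is "scene" or "top" or "wrist"; returns a dict with "pixels" (400x640x3 uint8, red, green, blue), "vfov" (degrees; the focal length in pixels is half the picture's height over the tangent of half this angle, whatever the lens; pixels are square), "cx", "cy" (the principal point, pixels), "rvec" (rotation vector, rad) and "tvec" (3), from world to camera coordinates, as OpenCV has them. Camera axes: x right, y down, z forward; pixel columns grow to the right and rows downward; lengths in mm; the calibration is good to about 2 mm. The wrist camera is an equidistant fisheye: a pixel r from the principal point sees the ray r / f radians off the axis. A picture is of the moment at which its call begins. There is no depth.
- env.close_job(): hands the job in; it is judged then, once.
The state is a dict: "t": time; "q": joint angles; "dq": joint speeds; "joint_efforts": joint torques, N m; "tool_pos": TCP position; "tool_rot": TCP orientation; "ft_force": force on the tool from outside, world axes, zero at the start; "ft_torque": the same for the moment, N m; "grip_width": finger opening in mm; "gripper_force": force on a finger pad.
Only numpy, scipy, OpenCV 4.12 (cv2) and the standard library are available. Lean on these libraries where they do the work, as an engineer would, in place of code of your own. Each camera call takes 0.05 s, during which the arm holds its last target. There are 200 camera calls.

### The job

One of the two food tins has rolled down to the low end of its sloping wooden rack. Push it with the fingertips so that it rolls up the gutter and drops into the hollow against the stop at the top, where it stays by itself just like the tin in the other rack. Never lift it off the gutter, and leave the other tin and the mug, pot, jar and spoon as they are.

Things in the scene. Friction and masses are not known exactly. Their poses are not given: they have to be found in the camera images.
- rack_low: Rack of the tin to be pushed: fixed wooden gutter, 240 mm long, 101 wide. Origin on the counter under its middle; x level along the gutter from low to high end, y across, z up. Gutter 81 mm wide between side boards 10 thick that stand 16 mm above its floor. Floor rises at 8 degrees (0.14 rad) from 30 mm above the counter at x = -125 mm to 55 mm at x = +55, where the hollow begins.
- rack_low_hollow (a point): Middle of the level floor of rack_low's hollow, at rack x = +74 mm, 49 mm above the counter. The slope ends in a 6 mm step down into it at x = +55; an upright stop bounds it, face at x = +103, top 82 mm above the counter. A tin parked here has its centre at x = 72 to 76 mm, 76 mm above the counter.
- rack_low_lip (a point): Middle of the top of the lip across rack_low's low end, 41 mm above the counter, 10 mm above the gutter's floor; the lip spans rack x = -125 to -115 mm.
- rack_low_slope (a point): Point on the middle line of rack_low's sloping floor, at x = 0 of the rack, 48 mm above the counter; its x points up the slope, z square off the sloping floor.
- rack_full: The other rack, with the parked tin; the same in every size and axis as rack_low.
- tin_low: The tin to be pushed: closed plain metal food tin, 54 mm in diameter, 75 long, about 0.17 kg, lying across the gutter. Origin: its centre; own y is its axis (x and z turn as it rolls). It starts leaning on the low lip, centre at x = -96, z = 61 mm in rack_low's axes, and rolls back there if let go on the slope. Pushing takes about 1 N; its steel slides on a finger as it rolls.
- tin_parked: The other tin, same size and axes, already parked in the hollow of rack_full; leave it there.
- mug: White mug, 80 mm in diameter, 90 mm high, standing upright; bystander. Origin: centre of its underside.
- pot: White round open cooking pot with two small side handles, 120 mm in diameter, 75 mm high; bystander. Origin: centre of its underside.
- jar: Green glass jar with a metal cap, 68 mm in diameter, 110 mm high; bystander. Origin: centre of its underside.
- spoon: Wooden spoon lying on the counter, 240 mm long, handle to its -x; bystander.
Not all that is in view belongs to the job. Leave any blue look-alike of the tin_low alone. Leave any yellow look-alike of the tin_parked alone.

How it is judged (in metres and radians):
At the end, for the whole second after the job is handed in: Each tin lies at rest in the hollow at the top of its own rack: its centre 68 to 80 mm uphill of the rack's middle, 71 to 81 mm above the counter, within 8 mm of the gutter's middle line, its axis across the gutter within 0.15 rad (x of tin_low in the frame of rack_low between 0.068 and 0.08 m and y of tin_low in the frame of rack_low between -0.008 and 0.008 m and z of tin_low in the frame of rack_low between 0.071 and 0.081 m and angle between the y axis of tin_low and the y axis of rack_low, either way round below 0.15 rad and linear speed of each of tin_low, tin_parked below 0.02 m/s and x of tin_parked in the frame of rack_full between 0.068 and 0.08 m and y of tin_parked in the frame of rack_full between -0.008 and 0.008 m and z of tin_parked in the frame of rack_full between 0.071 and 0.081 m and angle between the y axis of tin_parked and the y axis of rack_full, either way round below 0.15 rad); the robot touches nothing.
It fails at once if the tin is lifted more than about 13 mm off the gutter's floor (z of tin_low in the frame of rack_low_slope above 0.04 m).
It fails at once if the parked tin is moved by more than 12 mm (distance of tin_parked from where it was at the start of the episode above 0.012 m).
It fails at once if a bystander (mug, pot, jar, spoon) is moved by more than 20 mm (distance of any of mug, pot, jar, spoon from where it was at the start of the episode above 0.02 m).
It also fails if it takes over 40 s, if anything falls off the work surface, if the arm or the gripper's body presses on something with over 40 N, if the wrist force passes 120 N, or if a joint passes its speed limit or range.

## Working session

There is one attempt and no reset: what is moved stays moved. The work goes in short steps, Python scripts to look and compute and a tool call to move; the robot and the scene stay as the last step left them, time stands still between calls to the robot, and variables do not carry over. Pictures are saved under pics/ and viewed, at most 10 in all, crops included, and the job is handed in when it is done.

Besides the shell and the picture viewer there is one more tool, called as name([rows], argument=value, ...), one row to a line, values as JSON. step_arm: Moves the arm, as the interface text tells. Its arguments: {"type":"object","properties":{"targets":{"type":"array"}},"required":["targets"]}

```bash
mkdir -p pics; cat > h.py <<'E'
import numpy as np, cv2
from cell import env
def snap(n,f):
    d=env.get_image(n); cv2.imwrite('pics/'+f,d['pixels'][:,:,::-1]); np.save('pics/'+f[:-4]+'.npy',d,allow_pickle=True); return d
def load(f): return np.load('pics/'+f+'.npy',allow_pickle=True).item()
def ray(d,u,v):
    R=cv2.Rodrigues(np.array(d['rvec'],float))[0]; t=np.array(d['tvec'],float).ravel()
    f=200/np.tan(np.radians(d['vfov'])/2)
    return -R.T@t, R.T@np.array([(u-d['cx'])/f,(v-d['cy'])/f,1])
def onz(d,u,v,z):
    o,r=ray(d,u,v); return o+r*(z-o[2])/r[2]
def proj(d,p):
    f=200/np.tan(np.radians(d['vfov'])/2)
    K=np.array([[f,0,d['cx']],[0,f,d['cy']],[0,0,1]])
    return cv2.projectPoints(np.array(p,float).reshape(-1,1,3),np.array(d['rvec'],float),np.array(d['tvec'],float),K,None)[0].reshape(-1,2)
E
python3 - <<'E'
from h import *
for n in('scene','top'):
    d=snap(n,n+'1.png'); print(n,d['vfov'],d['cx'],d['cy'],ray(d,320,200))
print(env.state())
E
```

```text
scene 42.90911714637611 315.0706731395679 204.5126092203372 (array([1014.16819625,  772.33444169, 1232.15254792]), array([-0.32720088, -0.53342827, -0.7801066 ]))
top 47.2977577697302 314.9422312473645 201.3259351960515 (array([ 330.93813202,   -2.98225954, 1594.3348946 ]), array([ 0.15357657, -0.00372374, -0.98819605]))
{'t': 0.1, 'q': array([ 1.17069834e+00,  3.79370562e-01,  1.73471980e+00,  1.10061183e-05,
        1.02847408e+00, -3.32925448e-02]), 'dq': array([-0.0001079 , -0.00089659, -0.00107057,  0.00130581,  0.00010633,
       -0.00072269]), 'joint_efforts': array([ 1.70769697e-03, -7.65032244e+01, -4.35299098e+01,  6.52439101e-02,
        3.98628472e-02, -3.71987198e-05]), 'tool_pos': array([250.90656265, 653.11320802, 213.3450203 ]), 'tool_rot': array([-5.72920901e-01, -3.08868795e+00,  1.48750017e-03]), 'ft_force': array([-0.17352705, -0.20847205,  0.99704865]), 'ft_torque': array([ 0.00906848, -0.00292699,  0.03146078]), 'gripper_force': 0.0, 'grip_width': 90.92024642693245}
```

View pics/top1.png

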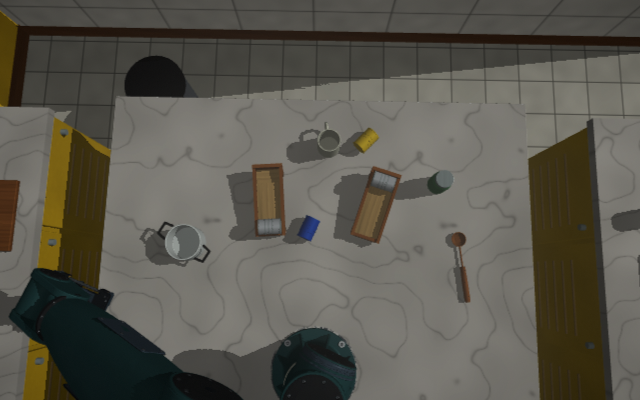

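View pics/scene1.png

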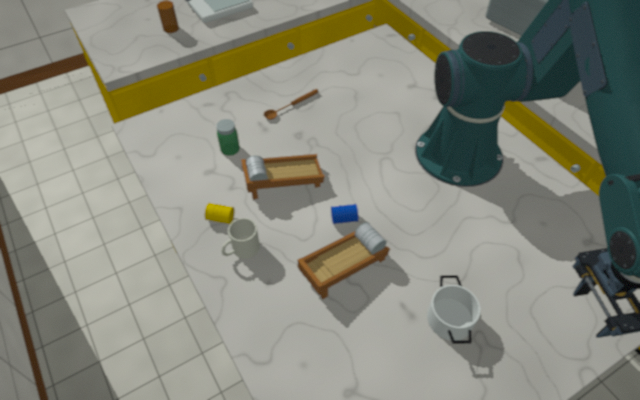

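The top view shows rack_low around px (268,200), with its tin at the near end (269,227). The uphill end points away from the robot. The blue look-alike is at (310,228), the pot at (185,243) and the mug at (328,142). The full rack is at (377,205).

```bash
python3 - <<'E'
from h import *
d=load('top1'); s=load('scene1')
a=cv2.resize(d['pixels'][150:250,230:310],None,fx=5,fy=5,interpolation=cv2.INTER_CUBIC)
b=cv2.resize(s['pixels'][215:300,290:400],None,fx=3.5,fy=5.9,interpolation=cv2.INTER_CUBIC)[:500]
cv2.imwrite('pics/crop1.png',np.hstack([a,b[:500]])[:,:,::-1])
hsv=cv2.cvtColor(d['pixels'],cv2.COLOR_RGB2HSV)
m=cv2.inRange(hsv,(5,90,50),(25,255,255)); m[:, :230]=0;m[:,310:]=0;m[:150]=0;m[250:]=0
c=max(cv2.findContours(m,0,2)[0],key=cv2.contourArea)
r=cv2.minAreaRect(c); print(r); 
for u,v in cv2.boxPoints(r): print(u,v,onz(d,u,v,50).round(1),onz(d,u,v,75).round(1))
E
```

```text
((268.3507080078125, 199.3974151611328), (71.9578857421875, 30.350622177124023), 87.08915710449219)
251.36789 164.23552 [691.1 231.6  50. ] [685.3 227.8  75. ]
281.67935 162.69426 [698.8 126.7  50. ] [692.9 124.6  75. ]
285.33353 234.55931 [450. 106.  50.] [448.1 104.2  75. ]
255.02206 236.10057 [442.5 208.4  50. ] [440.7 204.9  75. ]
```

View pics/crop1.png

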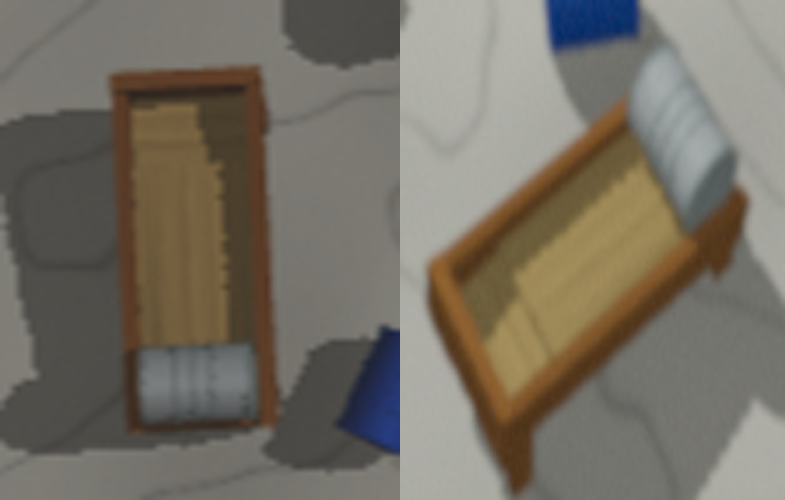

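```bash
python3 - <<'E'
from h import *
d=load('top1')
P={k:onz(d,230+(u)/5-.4,150+(v)/5-.4,z) for k,u,v,z in [('TL',110,75,82),('TR',260,67,82),('BR',275,426,46),('BL',128,433,46)]}
for k in P: print(k,P[k].round(1))
H=(P['TL']+P['TR'])/2; L=(P['BL']+P['BR'])/2
print('len',np.linalg.norm((H-L)[:2]),'w',np.linalg.norm((P['TL']-P['TR'])[:2]),np.linalg.norm((P['BL']-P['BR'])[:2]))
yaw=np.arctan2(*(H-L)[1::-1]); print('yaw',yaw)
c=np.cos(yaw);s=np.sin(yaw)
O=(H+L)[:2]/2+5*np.array([c,s]); print('O',O)
W=lambda x,y,z:[O[0]+c*x-s*y,O[1]+s*x+c*y,z]
# tin: silver mask centroid -> at height ~ 80
print('tin pred',W(-96,0,61),proj(d,W(-96,0,61)),'push start',W(-140,0,70))
im=d['pixels'].copy()
for n in('top1','scene1'):
    e=load(n); print(n,proj(e,[W(-125,50.5,46),W(-125,-50.5,46),W(115,-50.5,82),W(115,50.5,82),W(-96,37.5,61),W(-96,-37.5,61)]).round(1).tolist())
S=env.state();R=cv2.Rodrigues(S['tool_rot'])[0];print(R.round(3))
for n,(u,v),z in [('pot',(185,243),40),('blue',(310,228),40),('mug',(328,142),45)]: print(n,onz(d,u,v,z).round())
E
```

```text
TL [682.4 225.9  82. ]
TR [690.2 124.3  82. ]
BR [449.5 108.7  46. ]
BL [442.5 208.3  46. ]
len 240.84260413157904 w 101.90447948954845 99.80282492595751
yaw 0.06884610914923286
O [571.11721906 167.13738457]
tin pred [np.float64(475.34463897365004), np.float64(160.53337790461646), 61] [[269.17644391 226.43690819]] push start [np.float64(431.4488731016528), np.float64(157.5065415180904), 70]
top1 [[255.0, 236.1], [284.8, 234.7], [281.5, 163.2], [251.7, 164.6], [258.1, 227.0], [280.3, 225.9]]
scene1 [[389.3, 248.5], [366.5, 224.5], [296.7, 259.0], [318.8, 286.5], [378.7, 247.4], [361.7, 229.2]]
[[-0.933  0.359 -0.   ]
 [ 0.359  0.933 -0.001]
 [ 0.    -0.001 -1.   ]]
pot [415. 447.  40.]
blue [475.  23.  40.]
mug [778. -33.  45.]
```

step_arm([
  {"az":-0.1455,"hand":0.03},
  {"az":-0.1455,"hand":0.03},
  {"az":-0.1455,"hand":0.03},
  {"hand":0.03},
])

```text
invalid input at $.targets[0]: expected keys x, y, z, ax, ay, az, hand
```

step_arm([
  {"x":-0.0115,"y":-0.042},
  {"x":-0.0115,"y":-0.042},
  {"x":-0.0115,"y":-0.042},
  {"x":-0.0115,"y":-0.042},
  {"x":-0.0115,"y":-0.042},
  {"x":-0.0115,"y":-0.042},
  {"x":-0.0115,"y":-0.042},
  {"x":-0.0115,"y":-0.042},
  {"x":-0.0115,"y":-0.042},
  {"x":-0.0115,"y":-0.042},
  {"x":-0.0115,"y":-0.042},
  {"x":-0.0115,"y":-0.042},
])

```text
invalid input at $.targets[0]: expected keys x, y, z, ax, ay, az, hand
```

```bash
cat >> h.py <<'E'
O=np.array([571.1,167.1]); yaw=.0688; C,Sn=np.cos(yaw),np.sin(yaw)
def rk():
    S=env.state(); R=cv2.Rodrigues(S['tool_rot'])[0]; p=S['tool_pos']; d=p[:2]-O
    print('t',round(S['t'],2),'world',p.round(1),'rack',(C*d[0]+Sn*d[1]).round(1),(-Sn*d[0]+C*d[1]).round(1),'w',S['grip_width'].round(1),'F',S['ft_force'].round(1))
    print('tool y ang in rack',np.arctan2(-R[0,1],R[1,1])-yaw,'z',R[:,2].round(3))
E
python3 -c "from h import *; rk()"
```

```text
Traceback (most recent call last):
  File "h.py", line 19, in rk
    print('t',round(S['t'],2),'world',p.round(1),'rack',(C*d[0]+Sn*d[1]).round(1),(-Sn*d[0]+C*d[1]).round(1),'w',S['grip_width'].round(1),'F',S['ft_force'].round(1))
                                                                                                                 ^^^^^^^^^^^^^^^^^^^^^
AttributeError: 'float' object has no attribute 'round'
```

All keys are needed in each row.

step_arm([
  {"x":0,"y":0,"z":0,"ax":0,"ay":0,"az":-0.1455,"hand":0.03},
  {"x":0,"y":0,"z":0,"ax":0,"ay":0,"az":-0.1455,"hand":0.03},
  {"x":0,"y":0,"z":0,"ax":0,"ay":0,"az":-0.1455,"hand":0.03},
  {"x":0,"y":0,"z":0,"ax":0,"ay":0,"az":0,"hand":0.03},
])

```text
t: 0.5
tool_pos: [251.0, 653.2, 213.6]
tool_rot: [0.113, -3.139, 0.001]
ft_force: [0.4, -0.1, -0.4]
grip_width: 61.9
gripper_force: 0.0
```

step_arm([
  {"x":-0.0115,"y":-0.042,"z":0,"ax":0,"ay":0,"az":0,"hand":0.03},
  {"x":-0.0115,"y":-0.042,"z":0,"ax":0,"ay":0,"az":0,"hand":0.03},
  {"x":-0.0115,"y":-0.042,"z":0,"ax":0,"ay":0,"az":0,"hand":0.03},
  {"x":-0.0115,"y":-0.042,"z":0,"ax":0,"ay":0,"az":0,"hand":0.03},
  {"x":-0.0115,"y":-0.042,"z":0,"ax":0,"ay":0,"az":0,"hand":0.03},
  {"x":-0.0115,"y":-0.042,"z":0,"ax":0,"ay":0,"az":0,"hand":0.03},
  {"x":-0.0115,"y":-0.042,"z":0,"ax":0,"ay":0,"az":0,"hand":0.03},
  {"x":-0.0115,"y":-0.042,"z":0,"ax":0,"ay":0,"az":0,"hand":0.03},
  {"x":-0.0115,"y":-0.042,"z":0,"ax":0,"ay":0,"az":0,"hand":0.03},
  {"x":-0.0115,"y":-0.042,"z":0,"ax":0,"ay":0,"az":0,"hand":0.03},
  {"x":-0.0115,"y":-0.042,"z":0,"ax":0,"ay":0,"az":0,"hand":0.03},
  {"x":-0.0115,"y":-0.042,"z":0,"ax":0,"ay":0,"az":0,"hand":0.03},
])

```text
t: 1.7
tool_pos: [424.0, 158.6, 214.1]
tool_rot: [-0.102, 3.14, 0.0]
ft_force: [0.9, -0.9, -0.3]
grip_width: 30.0
gripper_force: 0.0
```

```bash
sed -i "s/S\['grip_width'\].round(1)/round(S['grip_width'],1)/" h.py
python3 -c "from h import *; rk()"
```

```text
t 1.7 world [424.  158.6 214.1] rack -147.3 1.6 w 30.0 F [ 0.9 -0.9 -0.3]
tool y ang in rack -0.004082203729238537 z [ 0.  0. -1.]
```

step_arm([
  {"x":0.003,"y":-0.001,"z":0.025,"ax":0,"ay":0,"az":0,"hand":0.03},
  {"x":0.003,"y":0,"z":0.025,"ax":0,"ay":0,"az":0,"hand":0.03},
  {"x":0,"y":0,"z":0.025,"ax":0,"ay":0,"az":0,"hand":0.03},
  {"x":0,"y":0,"z":0.025,"ax":0,"ay":0,"az":0,"hand":0.03},
  {"x":0,"y":0,"z":0,"ax":0,"ay":0,"az":0,"hand":0.03},
])

```text
t: 2.2
tool_pos: [416.1, 158.2, 111.6]
tool_rot: [0.103, -3.135, 0.002]
ft_force: [0.8, -0.2, 0.8]
grip_width: 29.8
gripper_force: 0.0
```

```bash
python3 -c "
from h import *
rk(); snap('wrist','w1.png')"
```

```text
t 2.2 world [416.1 158.2 111.6] rack -155.3 1.8 w 29.8 F [ 0.8 -0.2  0.8]
tool y ang in rack -0.0034202345112423344 z [-0.004 -0.001 -1.   ]
```

View pics/w1.png

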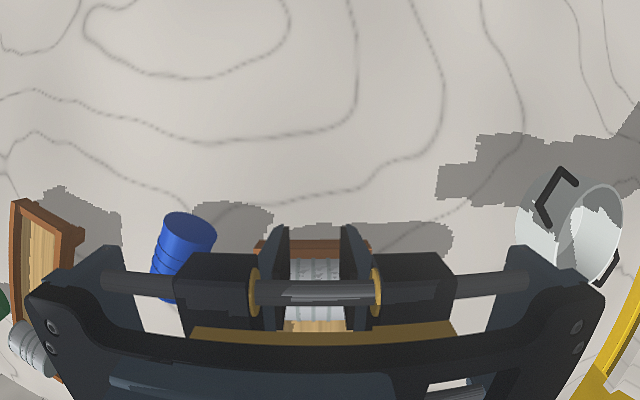

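The wrist view shows the fingers (columns 275–350) centred on rack_low's lip (255–370), with the tin between and beyond them.

step_arm([
  {"x":0,"y":-0.001,"z":0.02,"ax":0,"ay":0,"az":0,"hand":0.03},
  {"x":0,"y":0,"z":0.02,"ax":0,"ay":0,"az":0,"hand":0.03},
  {"x":0,"y":0,"z":0.017,"ax":0,"ay":0,"az":0,"hand":0.03},
  {"x":-0.002,"y":0,"z":0,"ax":0,"ay":0,"az":0,"hand":0.03},
  {"x":-0.003,"y":0,"z":0,"ax":0,"ay":0,"az":0,"hand":0.03},
])

```text
t: 2.75
tool_pos: [423.7, 158.5, 58.1]
tool_rot: [-0.108, 3.139, 0.0]
ft_force: [0.6, -0.0, -0.2]
grip_width: 30.1
gripper_force: 0.0
```

```bash
python3 -c "
from h import *
rk()
a=snap('wrist','w2.png')['pixels'][180:340,200:420]; b=snap('scene','s2.png')['pixels'][200:320,280:445]
cv2.imwrite('pics/c2.png',np.hstack([cv2.resize(a,(400,291)),cv2.resize(b,(400,291))])[:,:,::-1])"
```

```text
t 2.75 world [423.7 158.5  58.1] rack -147.6 1.5 w 30.1 F [ 0.6 -0.  -0.2]
tool y ang in rack -0.00012923239839056355 z [ 0.001  0.    -1.   ]
```

View pics/c2.png

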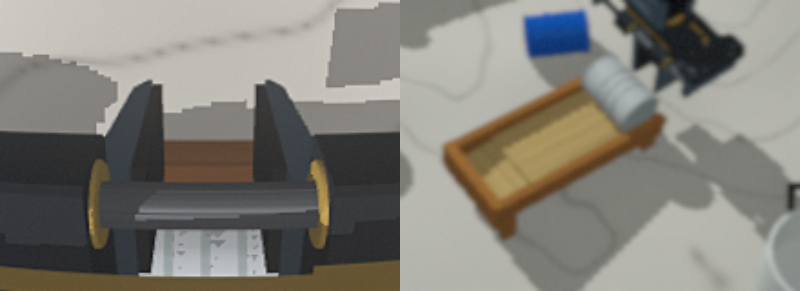

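step_arm([
  {"x":-0.004,"y":-0.001,"z":0.003,"ax":0,"ay":0,"az":0,"hand":0.03},
  {"x":-0.004,"y":-0.0005,"z":0,"ax":0,"ay":0,"az":0,"hand":0.03},
  {"x":-0.004,"y":0,"z":-0.0006,"ax":0,"ay":0,"az":0,"hand":0.03},
  {"x":-0.006,"y":0,"z":-0.0008,"ax":0,"ay":0,"az":0,"hand":0.03},
  {"x":-0.006,"y":0,"z":-0.0008,"ax":0,"ay":0,"az":0,"hand":0.03},
  {"x":-0.006,"y":0,"z":-0.0008,"ax":0,"ay":0,"az":0,"hand":0.03},
  {"x":-0.006,"y":0,"z":-0.0008,"ax":0,"ay":0,"az":0,"hand":0.03},
  {"x":-0.006,"y":0,"z":-0.0008,"ax":0,"ay":0,"az":0,"hand":0.03},
  {"x":-0.006,"y":0,"z":-0.0008,"ax":0,"ay":0,"az":0,"hand":0.03},
])

```text
t: 3.75
tool_pos: [470.4, 159.8, 59.3]
tool_rot: [0.109, -3.138, 0.001]
ft_force: [-6.7, -0.8, 5.2]
grip_width: 30.0
gripper_force: 3.3
```

```bash
python3 -c "
from h import *
rk()
a=snap('wrist','w3.png')['pixels'][180:340,200:420]; b=snap('scene','s3.png')['pixels'][200:320,280:445]
cv2.imwrite('pics/c3.png',np.hstack([cv2.resize(a,(400,291)),cv2.resize(b,(400,291))])[:,:,::-1])"
```

```text
t 3.75 world [470.4 159.8  59.3] rack -100.9 -0.3 w 30.0 F [-6.7 -0.8  5.2]
tool y ang in rack 0.0006310522504772431 z [-0.002 -0.001 -1.   ]
```

View pics/c3.png

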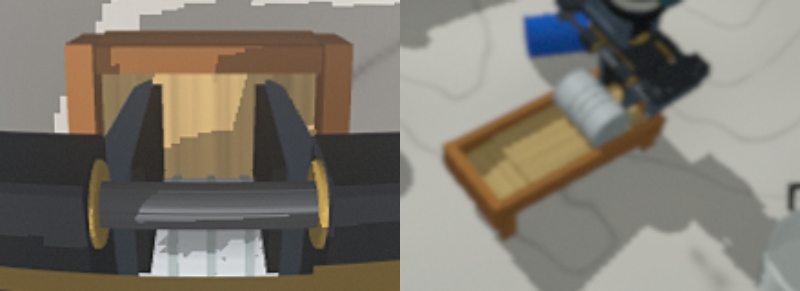

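The tin is rolling up squarely with low forces, so I'll continue.

step_arm([
  {"x":-0.006,"y":0,"z":-0.0008,"ax":0,"ay":0,"az":0,"hand":0.03},
  {"x":-0.006,"y":0,"z":-0.0008,"ax":0,"ay":0,"az":0,"hand":0.03},
  {"x":-0.006,"y":0,"z":-0.0008,"ax":0,"ay":0,"az":0,"hand":0.03},
  {"x":-0.006,"y":0,"z":-0.0008,"ax":0,"ay":0,"az":0,"hand":0.03},
  {"x":-0.006,"y":0,"z":-0.0008,"ax":0,"ay":0,"az":0,"hand":0.03},
  {"x":-0.006,"y":0,"z":-0.0008,"ax":0,"ay":0,"az":0,"hand":0.03},
  {"x":-0.006,"y":0,"z":-0.0008,"ax":0,"ay":0,"az":0,"hand":0.03},
  {"x":-0.006,"y":0,"z":-0.0008,"ax":0,"ay":0,"az":0,"hand":0.03},
  {"x":-0.006,"y":0,"z":-0.0008,"ax":0,"ay":0,"az":0,"hand":0.03},
  {"x":-0.006,"y":0,"z":-0.0008,"ax":0,"ay":0,"az":0,"hand":0.03},
  {"x":-0.006,"y":0,"z":-0.0008,"ax":0,"ay":0,"az":0,"hand":0.03},
  {"x":-0.006,"y":0,"z":-0.0008,"ax":0,"ay":0,"az":0,"hand":0.03},
])

```text
t: 5.05
tool_pos: [542.1, 164.9, 68.8]
tool_rot: [0.109, -3.138, 0.001]
ft_force: [-6.2, -1.1, 6.3]
grip_width: 30.0
gripper_force: 3.3
```

```bash
python3 -c "
from h import *
rk()
a=snap('wrist','w4.png')['pixels'][180:340,200:420]; b=snap('scene','s4.png')['pixels'][200:320,280:445]
cv2.imwrite('pics/c4.png',np.hstack([cv2.resize(a,(400,291)),cv2.resize(b,(400,291))])[:,:,::-1])"
```

```text
t 5.05 world [542.1 164.9  68.8] rack -29.0 -0.2 w 30.0 F [-6.2 -1.1  6.3]
tool y ang in rack 0.0008037543192726954 z [-0.002 -0.    -1.   ]
```

View pics/c4.png

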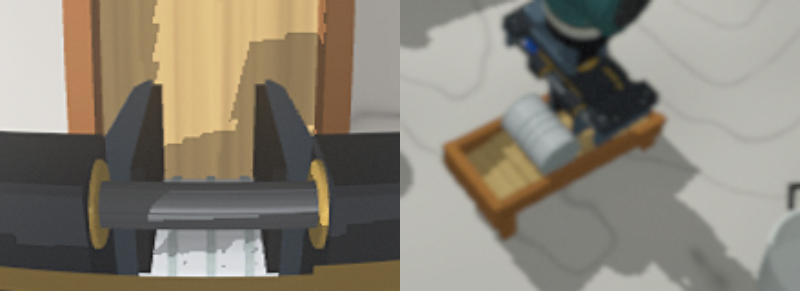

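step_arm([
  {"x":-0.006,"y":0,"z":-0.0006,"ax":0,"ay":0,"az":0,"hand":0.03},
  {"x":-0.006,"y":0,"z":-0.0006,"ax":0,"ay":0,"az":0,"hand":0.03},
  {"x":-0.006,"y":0,"z":-0.0006,"ax":0,"ay":0,"az":0,"hand":0.03},
  {"x":-0.006,"y":0,"z":-0.0006,"ax":0,"ay":0,"az":0,"hand":0.03},
  {"x":-0.005,"y":0,"z":-0.0004,"ax":0,"ay":0,"az":0,"hand":0.03},
  {"x":-0.004,"y":0,"z":0,"ax":0,"ay":0,"az":0,"hand":0.03},
])

```text
t: 5.75
tool_pos: [575.2, 167.3, 71.6]
tool_rot: [0.109, -3.138, 0.0]
ft_force: [-5.6, -0.1, 5.0]
grip_width: 29.9
gripper_force: 3.1
```

```bash
cat >> h.py <<'E'
def tin(d):
    x=onz(d,280+540-400 and 0,0,0)
def rack2(p): q=np.array(p)[:2]-O; return (C*q[0]+Sn*q[1]).round(1),(-Sn*q[0]+C*q[1]).round(1)
E
python3 -c "
from h import *
rk()
print('prev',rack2(onz(load('s4'),337.8,254.8,77)))
b=snap('scene','s5.png')['pixels'][225:305,285:385]
cv2.imwrite('pics/c5.png',cv2.resize(b,None,fx=6,fy=6,interpolation=cv2.INTER_CUBIC)[:,:,::-1])"
```

```text
t 5.75 world [575.2 167.3  71.6] rack 4.1 -0.1 w 29.9 F [-5.6 -0.1  5. ]
tool y ang in rack 0.0009205827972242064 z [-0.001 -0.    -1.   ]
prev (np.float64(16.4), np.float64(-0.4))
```

View pics/c5.png

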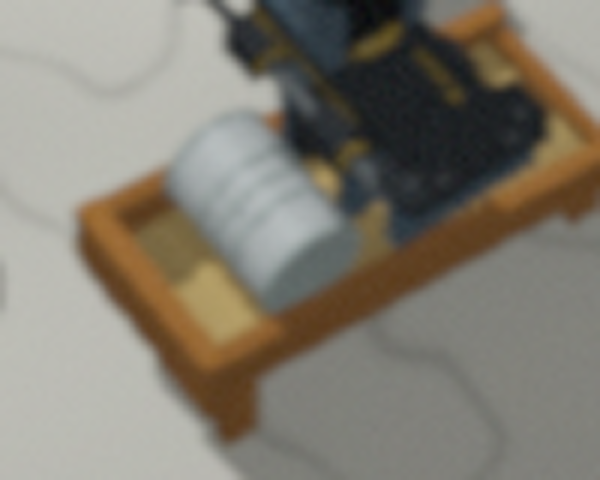

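The tin is just short of the step, with its centre near rack x ≈ 47. I'll push slowly over it.

step_arm([
  {"x":-0.004,"y":0,"z":0,"ax":0,"ay":0,"az":0,"hand":0.03},
  {"x":-0.004,"y":0,"z":0.0005,"ax":0,"ay":0,"az":0,"hand":0.03},
  {"x":-0.004,"y":0,"z":0.0005,"ax":0,"ay":0,"az":0,"hand":0.03},
  {"x":-0.004,"y":0,"z":0.0005,"ax":0,"ay":0,"az":0,"hand":0.03},
  {"x":-0.004,"y":0,"z":0,"ax":0,"ay":0,"az":0,"hand":0.03},
  {"x":0,"y":0,"z":0,"ax":0,"ay":0,"az":0,"hand":0.03},
  {"x":0,"y":0,"z":0,"ax":0,"ay":0,"az":0,"hand":0.03},
])

```text
t: 6.5
tool_pos: [595.6, 168.8, 70.2]
tool_rot: [0.109, -3.14, 0.0]
ft_force: [-0.2, 0.0, -0.3]
grip_width: 29.5
gripper_force: 0.0
```

```bash
python3 -c "
from h import *
rk()
b=snap('scene','s6.png')['pixels'][225:305,285:385]
cv2.imwrite('pics/c6.png',cv2.resize(b,None,fx=6,fy=6,interpolation=cv2.INTER_CUBIC)[:,:,::-1])"
```

```text
t 6.5 world [595.6 168.8  70.2] rack 24.6 -0.0 w 29.5 F [-0.2  0.  -0.3]
tool y ang in rack 0.0008241004690128645 z [-0. -0. -1.]
```

View pics/c6.png

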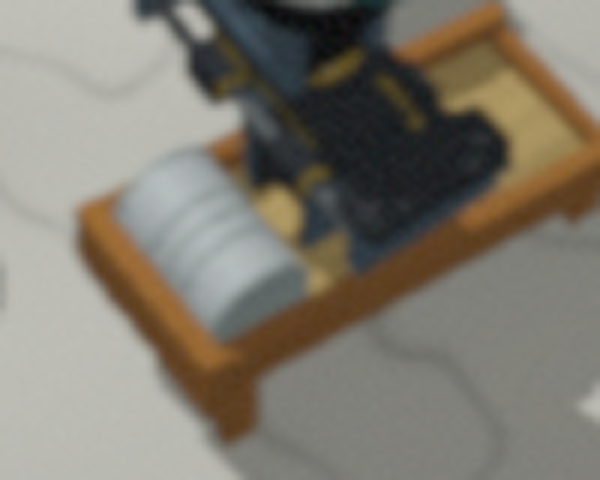

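The contact force has dropped to zero and the tin sits against the stop in the hollow. Next I'll back off, lift clear and check.

step_arm([
  {"x":0.005,"y":0,"z":0,"ax":0,"ay":0,"az":0,"hand":0.03},
  {"x":0.01,"y":0,"z":0,"ax":0,"ay":0,"az":0,"hand":0.03},
  {"x":0.015,"y":0,"z":-0.01,"ax":0,"ay":0,"az":0,"hand":0.03},
  {"x":0.02,"y":0,"z":-0.03,"ax":0,"ay":0,"az":0,"hand":0.03},
  {"x":0.03,"y":0,"z":-0.04,"ax":0,"ay":0,"az":0,"hand":0.03},
  {"x":0.03,"y":0,"z":-0.04,"ax":0,"ay":0,"az":0,"hand":0.03},
  {"x":0.03,"y":0,"z":-0.03,"ax":0,"ay":0,"az":0,"hand":0.03},
  {"x":0,"y":0,"z":0,"ax":0,"ay":0,"az":0,"hand":0.03},
  {"x":0,"y":0,"z":0,"ax":0,"ay":0,"az":0,"hand":0.03},
  {"x":0,"y":0,"z":0,"ax":0,"ay":0,"az":0,"hand":0.03},
])

```text
t: 7.55
tool_pos: [455.8, 158.9, 219.4]
tool_rot: [0.109, -3.139, 0.0]
ft_force: [-0.3, -0.6, 0.2]
grip_width: 30.0
gripper_force: 0.0
```

```bash
python3 -c "
from h import *
rk()
d=snap('scene','s7.png');W=lambda x,y,z:[O[0]+C*x-Sn*y,O[1]+Sn*x+C*y,z]
print(proj(d,[W(74,0,76)]))
b=d['pixels'][130:310,210:400]
cv2.imwrite('pics/c7.png',cv2.resize(b,None,fx=3.2,fy=3.2,interpolation=cv2.INTER_CUBIC)[:,:,::-1])"
```

```text
t 7.55 world [455.8 158.9 219.4] rack -115.6 -0.2 w 30.0 F [-0.3 -0.6  0.2]
tool y ang in rack 0.0008837158425059888 z [-0.001 -0.    -1.   ]
[[320.36629291 265.80185631]]
```

View pics/c7.png

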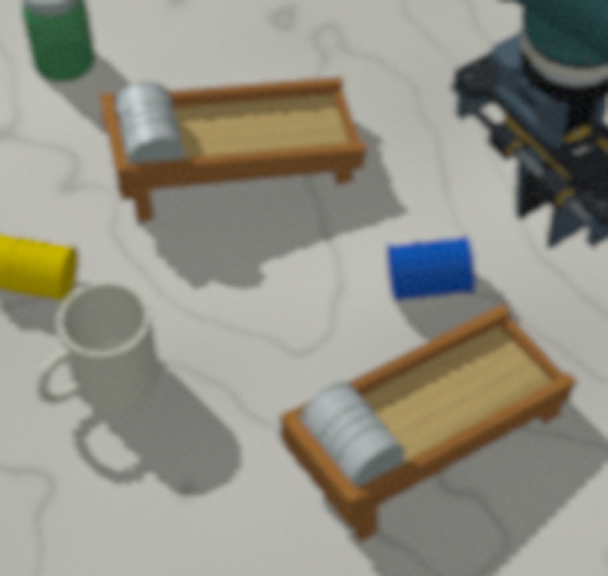

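The tin is parked at px (320,265), and a tin at the hollow's centre would show at (320.4,265.8). The other tin and the mug, jar and blue and yellow look-alikes are undisturbed.

```bash
python3 -c "
from cell import env
print(env.close_job())"
```

```text
the job is handed in; nothing more can be done
None
```

The tin rolled up the gutter into the hollow against the stop and stayed there in the last camera view; I backed the arm clear and handed the job in at about 7.6 s (no verdict came back).

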